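# Zero and start the leak tester on a wind-instrument bench

## Task

Get the saxophone leak tester going: on the tester (the flat box with two round gauges) press the long bar key to zero it and let it come back up, then press the round key to start the pump and let it come up too. Press each key straight down only until you feel it click, keep it there for a moment and go no further: do not drive it down onto its stop. Leave the square key between them unpressed.

Things in the scene. Friction and masses are not known exactly. Their poses are not given: they have to be found in the camera images.
- tester: Leak tester: flat grey box 180 (x) by 250 (y) by 50 mm high, fixed on the bench. Origin: centre of its underside; z up, x to its rear. Two 64 mm round gauges on the rear half of its top, 62 mm high, a small loose tin between them, 66 mm high. A row of three black keys along y on the front half, 75 mm apart. A similar box with a dial and two smaller keys (a timer) is not part of the job.
- bar_key_top (a point): Centre of the flat top of the bar key (zero), at the row's +y end: 64 (tester x) by 32 mm. Tops of all keys are 66 mm above the bench, 16 above the box. The point sinks with the key. Each key is a snap dome going straight down: resistance peaks at 6 N 2.5 mm down, drops (the click) to 3.5 N at 6 mm, then climbs to 9 N at 9 mm; hard stop at 10 mm. Springs back. Well pressed: about 6 mm down.
- square_key_top (a point): Centre of the flat top of the square key (stop) in the middle of the row: black, 34 by 34 mm, same height and dome as the bar key. To be left unpressed.
- round_key_top (a point): Centre of the flat top of the round key (start), at the row's -y end: black, 40 mm in diameter, same height, dome and travel as the bar key. Its axes, like those of the other keys, are the tester's.

How it is judged:
By the outcome, as a careful person would: the job done as asked, in the order asked, and still so for the second after the job is handed in, with the robot touching nothing.
It also fails if it takes over 53 s, if anything falls off the work surface, if the arm or the gripper's body presses on something with over 40 N, if the wrist force passes 120 N, or if a joint passes its speed limit or range.

## Robot

A 6-joint arm with a two-finger parallel gripper is mounted at the origin on the work surface. World frame = base frame: x ahead of the robot, y to its left, z up, the work surface at z = 0. Lengths are in mm, angles in rad, forces in N, time in s.
With the tool pointing down it reaches from about 300 to 775 mm from the base axis. Payload 14.6 kg.
Tool frame: the origin (TCP) lies on the centre line of the jaws, within the pads' length; the fingertips stand manip.tcp_to_tips ahead of it and the grasp point (between the pads) lies 5 mm behind it (manip.tcp_to_tips is the distance from the TCP to the fingertips, in mm); z points along the fingers, y is the direction in which the jaws open and shut (so a half turn about z gives the same grasp; the last joint's range is limited). The gripper opens to 94 mm and grips with 3 to 60 N. Pads are 16 mm wide; open, the fingers measure 119 mm over their backs; the gripper's body (75 mm by 177 mm) begins 78 mm behind the grasp point.
Start: joints at [-1.237, 0.3, 1.521, -0, 1.321, -0.067], TCP at [214.578, -506.405, 219.446] pointing down, gripper open.
Joint ranges: [-3.03, 3.03], [-0.79, 2.21], [0.23, 2.52], [-1.04, 4.18], [0, 3.07], [-2.55, 2.55]. Speed limits (rad/s): [2.22, 2.22, 2.57, 3.14, 3.14, 3.14].

## Interface

Orientations are given as [roll, pitch, yaw] about the fixed x, y, z axes, in that order (R = Rz(yaw) Ry(pitch) Rx(roll)).
In Python, from cell import manip, optics, workorder gives the robot as it stands. The module is installed in compiled form; this text tells all that it offers.
- The arm moves only by the tool jog_arm, never from a script. Its argument "deltas" is text: rows parted by semicolons, each of 5 numbers parted by spaces: the shift along the tool's x, y, z in mm, then the turn about the tool's z in rad, then the finger opening in mm, from 0 to 94. In form: tx ty tz twist grip; .... A call has exactly 10 rows; each row is the pose to reach, as a shift and turn from the pose commanded when the call began, along the tool's axes at that moment; what a row does not reach only later rows make up. A row lasts 1/8 s, in which the tool goes at most 62.5 mm and 10.7 degrees, less where a joint would pass 70% of its speed; a pose out of reach is approached as far as the arm can. A call with a gripper value outside its range is refused whole. The fingers move at their own pace and stop on an object; "squeeze" is the grip in N (left out, the last holds). Time passes only in rows, so rows that repeat a pose let the fingers close, or fill a call up. It gives the time, the measured TCP pose, the force and the opening at its end, in the units of the state.
- manip.read_state(): the state, without advancing time (a new reading comes with each control period).
- optics.camera(name): name is "scene" or "top"; returns (picture, depth): 480x640x3 uint8, red, green, blue; 480x640 float32, mm along the optical axis (not along the pixel's ray), 0 where there is no reading.
- optics.get_calibration(name): a dict with "intrinsics" (3x3 intrinsics, pixels), "R" (3x3) and "t" (3): a world point X has camera coordinates R X + t. Camera axes: x right, y down, z forward; pixel columns grow to the right and rows downward; lengths in mm; the calibration is good to about 2 mm. A picture is of the moment at which its call begins. get_calibration takes no time and is no camera call.
- workorder.sign_off(): hands the job in, once; it reports no verdict.
The state is a dict: "clock": time; "joints": joint angles; "qd": joint speeds; "effort": joint torques, N m; "eef_pos": TCP position; "eef_rot": TCP orientation; "wrist_force": force on the tool from outside, world axes, zero at the start; "moment": the same for the moment, N m; "finger_gap": finger opening in mm.
Only numpy, scipy, OpenCV 4.12 (cv2) and the standard library are available. Lean on these libraries where they do the work, as an engineer would, in place of code of your own. Each camera call takes 0.05 s, during which the arm holds its last target.

## Working session

There is one attempt and no reset: what is moved stays moved. The work goes in short steps, Python scripts to look and compute and a tool call to move; the robot and the scene stay as the last step left them, time stands still between calls to the robot, and variables do not carry over. Pictures are saved under pics/ and viewed, and the job is handed in when it is done.

Besides the shell and the picture viewer there is one more tool, called after "Request:" as name(argument=value, ...) on one line, values as JSON. jog_arm: Moves the arm, as the interface text tells. Its arguments: {"type":"object","properties":{"deltas":{"type":"string"},"squeeze":{"type":"number"}},"required":["deltas"]}

```bash
mkdir -p pics; python3 - <<'E'
from cell import manip, optics
import cv2,numpy as np
print(manip.read_state(), manip.tcp_to_tips)
for n in("scene","top"):
    p,d=optics.camera(n); cv2.imwrite(f"pics/{n}0.png",p[:,:,::-1]); np.save(f"{n}0.npy",d); print(optics.get_calibration(n))
E
```

```text
{'clock': 0.0, 'joints': array([-1.23660404e+00,  3.00498582e-01,  1.52160214e+00, -7.66662185e-06,
        1.32068547e+00, -6.66058495e-02]), 'qd': array([-1.03182546e-03, -6.81199401e-05,  7.47803364e-04,  1.84516637e-03,
       -1.11858821e-04,  5.58329411e-04]), 'effort': array([ 6.69835972e-04, -5.31808412e+01, -3.52730656e+01,  7.08561670e-02,
        2.44786829e-02, -1.12387474e-04]), 'eef_pos': array([ 214.4940778 , -506.17699068,  218.86233751]), 'eef_rot': array([-3.14040127e+00, -7.20284946e-05,  4.00799998e-01]), 'wrist_force': array([ 0.2824351 , -0.51438602,  0.11567514]), 'moment': array([0.030198  , 0.00947791, 0.02488641]), 'finger_gap': 94.17990210395818} 14.0
{'intrinsics': array([[552.32818721,   0.        , 323.3834569 ],
       [  0.        , 552.32818721, 238.44987278],
       [  0.        ,   0.        ,   1.        ]]), 'R': array([[ 0.7641851 ,  0.6448592 ,  0.01333243],
       [ 0.37610112, -0.42871244, -0.82143387],
       [-0.5239934 ,  0.63274186, -0.57014792]]), 't': array([-403.2953423 , -140.1715673 , 1356.06162468])}
{'intrinsics': array([[562.32858573,   0.        , 324.08053189],
       [  0.        , 562.32858573, 235.33376512],
       [  0.        ,   0.        ,   1.        ]]), 'R': array([[ 0.00342188, -0.99993146,  0.01119631],
       [-0.99800568, -0.00412059, -0.06298957],
       [ 0.06303139, -0.01095844, -0.99795138]]), 't': array([ -10.7831132 ,  523.30359866, 1110.44786578])}
```

View pics/scene0.png

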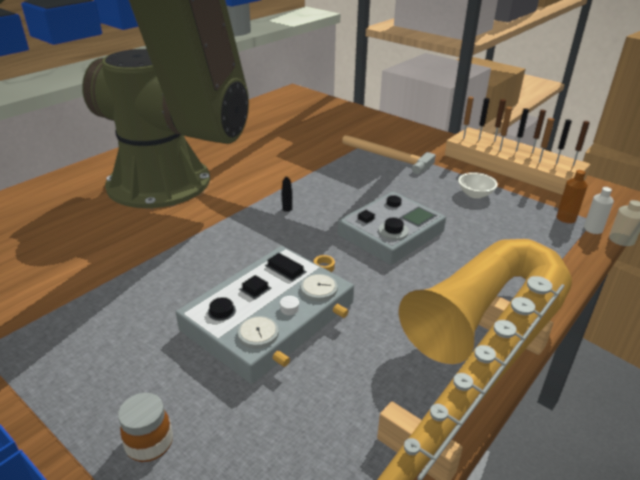

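View pics/top0.png

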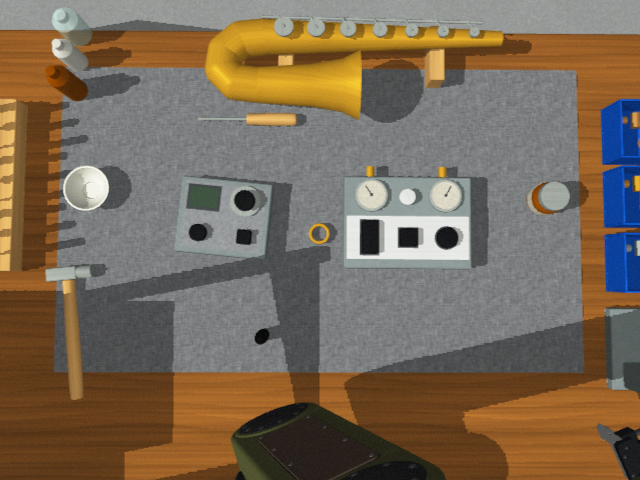

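The top view shows the tester at about (407,222), with the bar key at (370,237), the square at (408,237) and the round at (447,237). The timer is on the left. I'll enlarge the keys and measure.

```bash
cat > h.py <<'E'
import numpy as np
from cell import optics
def at_z(n,u,v,z):
    c=optics.get_calibration(n);K,R,t=c["intrinsics"],c["R"],c["t"]
    d=R.T@np.linalg.inv(K)@[u,v,1]; o=-R.T@t
    return o+d*(z-o[2])/d[2]
def at_d(n,u,v,D):
    c=optics.get_calibration(n);K,R,t=c["intrinsics"],c["R"],c["t"]
    return R.T@(np.linalg.inv(K)@[u,v,1]*D-t)
E
python3 - <<'E'
import cv2,numpy as np
from h import *
p=cv2.imread("pics/top0.png"); d=np.load("top0.npy")
cv2.imwrite("pics/crop1.png",cv2.resize(p[165:275,335:485],None,fx=5,fy=5,interpolation=cv2.INTER_CUBIC))
s=cv2.imread("pics/scene0.png");cv2.imwrite("pics/crop2.png",cv2.resize(s[240:370,170:360],None,fx=4,fy=4,interpolation=cv2.INTER_CUBIC))
g=cv2.cvtColor(p,6)
m=(g[215:260,350:465]<50).astype(np.uint8)
n,l,st,ce=cv2.connectedComponentsWithStats(m)
for i in range(1,n):
    if st[i,4]>60:
        u,v=ce[i]+[350,215]; D=d[int(v),int(u)]
        print(st[i],u,v,D,at_d("top",u,v,D),at_z("top",u,v,66))
E
```

```text
[ 11   5  18  34 594] 369.35690235690237 236.50505050505052 1077.5621 [518.28091358 -95.02982623  66.73178649] [518.32584617 -95.09695737  66.        ]
[ 49  13  19  19 349] 408.06303724928364 236.8997134670487 1080.5437 [ 517.96112138 -169.67645628   64.54359012] [ 517.87231033 -169.44215227   66.        ]
[ 87  12  21  21 352] 446.8125 237.32386363636363 1080.1105 [ 517.37640969 -244.03452276   65.75729744] [ 517.36172507 -243.97865323   66.        ]
```

View pics/crop1.png

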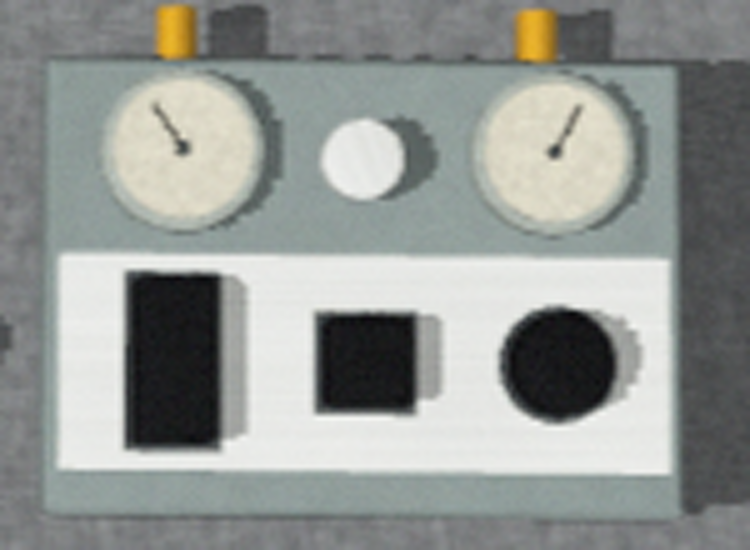

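View pics/crop2.png

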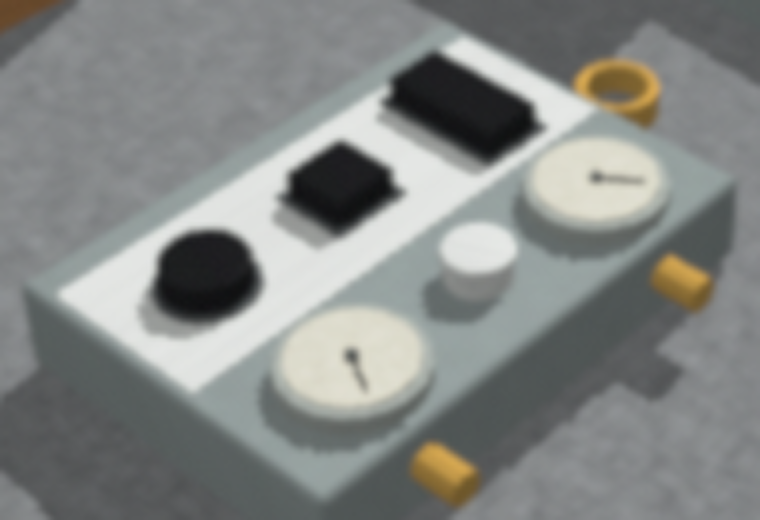

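The key tops come out at about 66 mm high and 74.5 mm apart, which matches the description. Next I move above the bar key with the fingers closed.

Request:
jog_arm(deltas="40 -24 0 0.05 0; 90 -53 0 0.1 0; 140 -83 0 0.15 0; 190 -112 0 0.2 0; 240 -142 0 0.25 0; 290 -171 0 0.3 0; 340 -201 0 0.35 0; 390 -231 0 0.4 0; 425 -251 0 0.4 0; 440.1 -260.2 0 0.4 0", squeeze=10)

```text
clock: 1.35
eef_pos: [518.9, -93.5, 219.0]
eef_rot: [-3.141, 0.001, 0.003]
wrist_force: [-0.6, 1.0, 0.0]
finger_gap: 0.9
```

Request:
jog_arm(deltas="0 0 20 0 0; 0 0 45 0 0; 0 0 70 0 0; 0 0 90 0 0; 0 0 105 0 0; 0 0 115 0 0; 0 0 122 0 0; 0 0 125 0 0; 0 0 125 0 0; 0 0 125 0 0")

```text
clock: 2.6
eef_pos: [518.5, -95.1, 94.8]
eef_rot: [3.141, -0.001, 0.001]
wrist_force: [-0.4, -0.7, 0.4]
finger_gap: 0.6
```

```bash
python3 - <<'E'
from cell import manip, optics
import cv2,numpy as np
for i in range(4):
  s=manip.read_state(); print(s['clock'],s['eef_pos'],s['eef_rot'],s['wrist_force'],s['finger_gap'])
p,d=optics.camera("scene"); cv2.imwrite("pics/s1.png",cv2.resize(p[150:370,150:400,::-1],None,fx=2.7,fy=2.7,interpolation=cv2.INTER_CUBIC))
E
```

```text
2.6 [518.47027528 -95.1453015   94.83838351] [ 3.14143676e+00 -6.27200782e-04  8.39035630e-04] [-0.3515774  -0.66345864  0.36176866] 0.6138040838897743
2.6 [518.47027528 -95.1453015   94.83838351] [ 3.14143676e+00 -6.27200782e-04  8.39035630e-04] [-0.3515774  -0.66345864  0.36176866] 0.6138040838897743
2.6 [518.47027528 -95.1453015   94.83838351] [ 3.14143676e+00 -6.27200782e-04  8.39035630e-04] [-0.3515774  -0.66345864  0.36176866] 0.6138040838897743
2.6 [518.47027528 -95.1453015   94.83838351] [ 3.14143676e+00 -6.27200782e-04  8.39035630e-04] [-0.3515774  -0.66345864  0.36176866] 0.6138040838897743
```

View pics/s1.png

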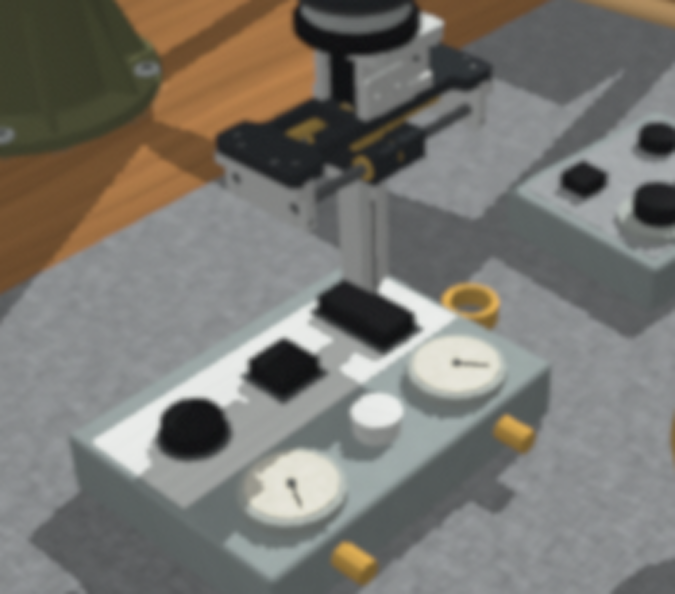

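The closed fingers sit over the middle of the bar key (crop about (365,300)), and nothing is touching. I'll approach slowly and read the force to find contact.

Request:
jog_arm(deltas="0 0 6 0 0; 0 0 10 0 0; 0 0 12 0 0; 0 0 13 0 0; 0 0 14 0 0; 0 0 15 0 0; 0 0 15.5 0 0; 0 0 16 0 0; 0 0 16 0 0; 0 0 16 0 0")

```text
clock: 3.9
eef_pos: [518.4, -95.1, 78.8]
eef_rot: [3.141, -0.0, 0.001]
wrist_force: [-2.0, -0.1, 5.6]
finger_gap: 0.7
```

Request:
jog_arm(deltas="0 0 0.5 0 0; 0 0 1 0 0; 0 0 1.5 0 0; 0 0 2 0 0; 0 0 2.5 0 0; 0 0 3 0 0; 0 0 3.3 0 0; 0 0 3.5 0 0; 0 0 3.5 0 0; 0 0 3.5 0 0")

```text
clock: 5.15
eef_pos: [518.3, -95.1, 75.0]
eef_rot: [3.142, -0.0, 0.001]
wrist_force: [-0.1, -0.1, 4.1]
finger_gap: 0.5
```

The force has dropped past its peak, so the key is clicking. I go slightly further to about 6 mm and hold.

Request:
jog_arm(deltas="0 0 0.4 0 0; 0 0 0.8 0 0; 0 0 0.8 0 0; 0 0 0.8 0 0; 0 0 0.8 0 0; 0 0 0.8 0 0; 0 0 0.8 0 0; 0 0 0.8 0 0; 0 0 0.8 0 0; 0 0 0.8 0 0")

```text
clock: 6.4
eef_pos: [518.3, -95.1, 74.1]
eef_rot: [3.142, -0.0, 0.001]
wrist_force: [1.0, -0.4, 2.9]
finger_gap: -0.0
```

The depth is 5.9 mm and the force is near its minimum. I lift straight up, hold briefly, then move across to the round key at clearance height.

Request:
jog_arm(deltas="0 0 -2 0 0; 0 0 -5 0 0; 0 0 -9 0 0; 0 0 -15 0 0; 0 0 -25 0 0; 0 0 -35 0 0; 0 0 -40 0 0; 0 0 -40 0 0; 0 0 -40 0 0; 0 0 -40 0 0")

```text
clock: 7.65
eef_pos: [518.1, -95.1, 113.8]
eef_rot: [-3.141, 0.001, 0.001]
wrist_force: [0.1, 0.4, 0.3]
finger_gap: 0.5
```

```bash
python3 - <<'E'
from cell import manip, optics
import cv2
p,d=optics.camera("scene"); cv2.imwrite("pics/s2.png",cv2.resize(p[150:370,150:400,::-1],None,fx=2.7,fy=2.7,interpolation=cv2.INTER_CUBIC))
E
```

```text
(no output)
```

View pics/s2.png

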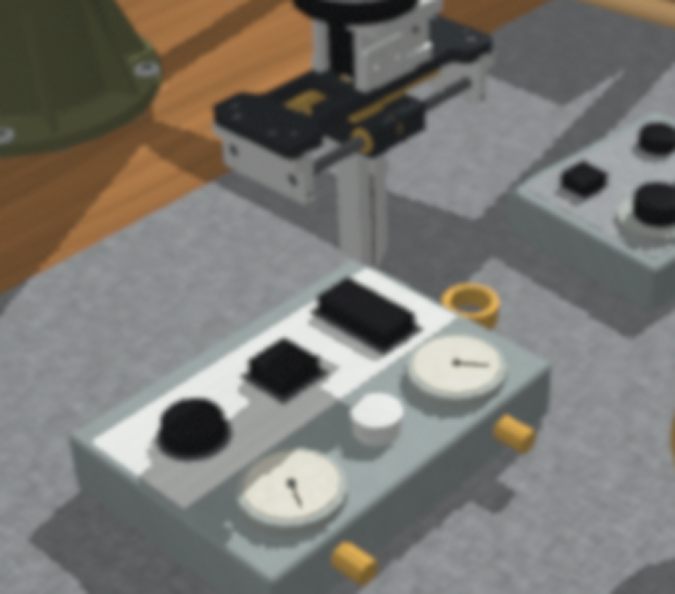

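Request:
jog_arm(deltas="0 15 0 0 0; -0.2 35 0 0 0; -0.4 60 0 0 0; -0.6 85 0 0 0; -0.8 110 0 0 0; -1 130 0 0 0; -1 143 0 0 0; -1 149 0 0 0; -1 149 0 0 0; -1 149 0 0 0")

```text
clock: 8.95
eef_pos: [517.5, -243.6, 114.2]
eef_rot: [-3.142, 0.0, 0.001]
wrist_force: [1.0, 0.1, 0.7]
finger_gap: 0.8
```

The bar key at crop (365,315) is back up and nothing else was disturbed. The arm is now over the round key, so I repeat the same approach.

Request:
jog_arm(deltas="0 0 10 0 0; 0 0 20 0 0; 0 0 27 0 0; 0 0 31 0 0; 0 0 33 0 0; 0 0 34 0 0; 0 0 35 0 0; 0 0 35.7 0 0; 0 0 35.7 0 0; 0 0 35.7 0 0")

```text
clock: 10.2
eef_pos: [517.5, -244.2, 78.8]
eef_rot: [3.141, -0.0, 0.001]
wrist_force: [-2.2, 1.2, 5.7]
finger_gap: 0.7
```

Request:
jog_arm(deltas="0 0 0.5 0 0; 0 0 1 0 0; 0 0 1.5 0 0; 0 0 2 0 0; 0 0 2.5 0 0; 0 0 3 0 0; 0 0 3.3 0 0; 0 0 3.5 0 0; 0 0 3.5 0 0; 0 0 3.5 0 0")

```text
clock: 11.45
eef_pos: [517.4, -244.2, 75.0]
eef_rot: [3.141, -0.0, 0.001]
wrist_force: [-1.5, 0.4, 3.7]
finger_gap: 0.8
```

Request:
jog_arm(deltas="0 0 0.4 0 0; 0 0 0.8 0 0; 0 0 0.8 0 0; 0 0 0.8 0 0; 0 0 0.8 0 0; 0 0 0.8 0 0; 0 0 0.8 0 0; 0 0 0.8 0 0; 0 0 0.8 0 0; 0 0 0.8 0 0")

```text
clock: 12.7
eef_pos: [517.4, -244.2, 74.2]
eef_rot: [3.142, -0.0, 0.001]
wrist_force: [-0.7, -0.5, 3.8]
finger_gap: 0.1
```

Request:
jog_arm(deltas="0 0 -2 0 0; 0 0 -5 0 0; 0 0 -9 0 0; 0 0 -15 0 0; 0 0 -30 0 0; 0 0 -50 0 0; 0 0 -70 0 0; 0 0 -80 0 0; 0 0 -80 0 0; 0 0 -80 0 0")

```text
clock: 13.95
eef_pos: [517.1, -244.0, 153.5]
eef_rot: [-3.141, 0.001, 0.001]
wrist_force: [0.2, -0.5, 0.1]
finger_gap: 0.3
```

```bash
python3 - <<'E'
from cell import manip, optics
import cv2
p,d=optics.camera("scene"); cv2.imwrite("pics/s3.png",cv2.resize(p[150:370,150:400,::-1],None,fx=2.7,fy=2.7,interpolation=cv2.INTER_CUBIC))
E
```

```text
(no output)
```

View pics/s3.png

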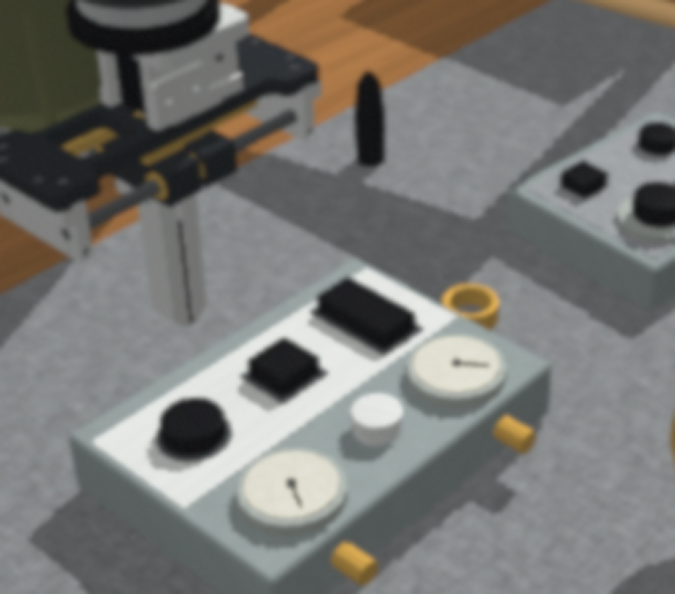

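All three keys are up (crop (192,428), (285,367) and (365,315)), the tin is in place, and the arm is clear.

```bash
python3 -c "
from cell import workorder
print(workorder.sign_off())"
```

```text
the job is handed in; nothing more can be done
None
```

I pressed the bar key and then the round key, each straight down with closed fingers, and handed the job in at about 14 s of the 53 s allowed. The sign-off gives no verdict.

| Key | Force at about 1.2 mm (N) | Force at about 5 mm (N) | Depth held (mm) | Force at hold (N) |
|---|---|---|---|---|
| Bar (zero) | 5.6 | 4.1 | 5.9 | 2.9 |
| Round (start) | 5.7 | 3.7 | 5.8 | 3.8 |

Each key was held about 1 s. The force rose and then fell as described for the click, and neither key came near its 10 mm stop. The 2.9 N reading is a little under the 3.5 N stated, but the force readings were off by about 0.5 N even with nothing touching.

The last picture shows all three keys up and the tin still in place. The arm was clear, with the fingertips about 73 mm above the keys and near-zero wrist force. The fingers were never lowered over the square key. No check failed.

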